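Square the embossing die block up to the fence

TASK

The heavy die block on the packing table stands askew. Without gripping or lifting it, push its corners in turn with the fingertips to walk it round, clear of the fence, until its plain long face (the one opposite the low ledge) looks squarely at the fence; then push it up until that face lies flush against the fence, all of it within the fence's length. Do not let the block knock against the fence while it is still plainly askew, and leave the stamp, the tape roll and the carton where they are.

Things in the scene. Friction and masses are not known exactly. Their poses are not given: they have to be found in the camera images.
- die_block: Loose die block, 0.75 to 1.0 kg, 5 to 12 N to slide. Footprint 106 mm (own x) by 130 mm (own y). Body x -35 to +53 mm, 30 mm tall, too wide to grip; along the rear (x -53 to -35 mm) a steel ledge 16 mm tall with two bolt heads. The plain long face at x = +53 mm goes to the fence, its x axis then along the fence's x. Origin: footprint centre, underside, about 5 mm from the centre of mass. z up.
- face_left (a point): Lower corner of the block's plain long face, at the block's own (+53, +65, 0) mm. Axes as the block. At the start the block's centre is 160 to 190 mm in front of the fence face, on the robot's side, and the block is turned 55 to 130 degrees counter-clockwise (from above) from facing the fence.
- face_right (a point): Lower corner of the block's plain long face, at the block's own (+53, -65, 0) mm. Axes as the block.
- fence: Fixed steel angle fence, 260 mm long, 35 mm high, beyond the block as seen from the robot. Origin: middle of the foot of its flat working face, at table height. y runs along the face (-130 to +130 mm); x is square to the face, pointing into the steel, away from the block. Upright 6 mm thick, with a foot and gussets reaching 50 mm behind the face.
- stamp: Bystander: self-inking hand stamp, loose, dark, 45 x 65 mm and 93 mm tall, origin at the centre of its underside. It stands past the fence's +y end.
- tape: Bystander: roll of brown tape, loose, lying flat, 90 mm across, 48 mm tall, origin at the centre of its underside, to the +y side of the block, nearer the robot than the stamp.
- carton: Bystander: small open cardboard carton, loose, 90 x 130 mm, 50 mm tall, origin at the centre of its underside, past the fence's -y end.
Not all that is in view belongs to the job. Of the things shaped like the die_block, the aluminium one is meant.

How it is judged:
On the way:
1. the block is turned to face the fence within 15 degrees while still clear of it (its face 8 mm or more away) (angle between the x axis of die_block and the x axis of fence, either way round below 0.262 rad and x of fence in the frame of die_block above 0.05 m and x of each of face_left, face_right in the frame of fence below -0.008 m), for 0.1 s.
At the end, for the whole second after the job is handed in: Both lower corners of the plain long face lie within 4 mm of the fence's face and within its 260 mm length (2 mm over allowed); the block stands flat on the table, at rest (x of face_left in the frame of fence between -0.004 and 0.004 m and y of face_left in the frame of fence between -0.132 and 0.132 m and x of face_right in the frame of fence between -0.004 and 0.004 m and y of face_right in the frame of fence between -0.132 and 0.132 m and height (world z) of die_block below 0.004 m and angle between die_block's own z axis and vertical below 0.04 rad and linear speed of die_block below 0.01 m/s); the robot touches nothing.
It fails at once if the block is lifted more than 10 mm or tipped more than about 9 degrees (height (world z) of die_block above 0.01 m or angle between die_block's own z axis and vertical above 0.15 rad).
It fails at once if the block presses on the fence (over 1 N) while more than 15 degrees askew (contact force between die_block and fence above 1 N and angle between the x axis of die_block and the x axis of fence, either way round above 0.262 rad).
It fails at once if the stamp is moved more than 25 mm or tipped (distance of stamp from where it was at the start of the episode above 0.025 m or angle between stamp's own z axis and vertical above 0.4 rad).
It fails at once if the tape roll is moved more than 25 mm or tipped (distance of tape from where it was at the start of the episode above 0.025 m or angle between tape's own z axis and vertical above 0.4 rad).
It fails at once if the carton is moved more than 25 mm or tipped (distance of carton from where it was at the start of the episode above 0.025 m or angle between carton's own z axis and vertical above 0.4 rad).
It also fails if it takes over 64 s, if anything falls off the work surface, if the arm or the gripper's body presses on something with over 40 N, if the wrist force passes 120 N, or if a joint passes its speed limit or range.

ROBOT

A 6-joint arm with a two-finger parallel gripper is mounted at the origin on the work surface. World frame = base frame: x ahead of the robot, y to its left, z up, the work surface at z = 0. Lengths are in m, angles in rad, forces in N, time in s.
With the tool pointing down it reaches from about 0.3 to 0.775 m from the base axis. Payload 14.6 kg.
Tool frame: the origin (TCP) lies at the very end of the fingers, on their centre line; the grasp point (between the pads) lies 19 mm behind it; z points along the fingers, y is the line along which they close (so a half turn about z gives the same grasp; the last joint's range is limited). The gripper opens to 94 mm and grips with 3 to 60 N. Pads are 16 mm wide; open, the fingers measure 119 mm over their backs; the gripper's body (75 mm by 177 mm) begins 78 mm behind the grasp point.
Start: joints at [1.159, 0.3, 1.521, -0, 1.321, -0.067], TCP at [0.186, 0.518, 0.205] pointing down, gripper open.
Joint ranges: [-3.03, 3.03], [-0.79, 2.21], [0.23, 2.52], [-1.04, 4.18], [0, 3.07], [-2.55, 2.55]. Speed limits (rad/s): [2.22, 2.22, 2.57, 3.14, 3.14, 3.14].

INTERFACE

Orientations are given as [roll, pitch, yaw] about the fixed x, y, z axes, in that order (R = Rz(yaw) Ry(pitch) Rx(roll)).
In Python, from station import status, vision, order, silhouettes gives the robot as it stands. The module is installed in compiled form; this text tells all that it offers.
- The arm moves only by the shell command python3 -m pendant 'ROWS' [FORCE]. ROWS is JSON, one flat list of numbers, 7 for each row, row after row: the shift along the tool's x, y, z in units of 500 mm (1.0 is 500 mm), then the turn, a rotation vector about the tool's x, y, z in units of 90 degrees (1.0 is 90 degrees), then the opening, from -1 (shut) to 1 (fully open). A call has 1 to 12 rows; each row is the pose to reach, as a shift and turn from the pose commanded when the call began, along the tool's axes at that moment; what a row does not reach only later rows make up. A row lasts 1/10 s, in which the tool goes at most 50 mm and 8.59 degrees, less where a joint would pass 70% of its speed; a pose out of reach is approached as far as the arm can. A call with a number of a shift or a turn outside -1 to 1 is refused whole. A call with a gripper value outside its range is refused whole. The fingers move at their own pace and stop on an object; FORCE is the grip in N (left out, the last holds). Time passes only in rows, so rows that repeat a pose let the fingers close. It gives the time, the measured TCP pose, the force, the opening and the grip force at its end, in the units of the state.
- status.get_obs(): the state, without advancing time (a new reading comes with each control period).
- vision.camera(name): name is "side" or "top" or "wrist"; returns a dict with "pixels" (420x560x3 uint8, red, green, blue), "K" (3x3 intrinsics, pixels), "k1" (the pictures are not rectified: a ray, as slopes to the right and down, at radius r is drawn at 1 + k1 r^2 times it, then the intrinsics apply), "R" (3x3) and "t" (3): a world point X has camera coordinates R X + t. Camera axes: x right, y down, z forward; pixel columns grow to the right and rows downward; lengths in m; the calibration is good to about 2 mm. A picture is of the moment at which its call begins. There is no depth.
- order.hand_in(): hands the job in; it is judged then, once.
Trained networks look in a picture, given as the dict that the camera call returned (one of the last four; its "shot" number tells which), for a name from the list of things; names that differ only in an ending like _2 or _b are one class to them, and where a whole thing is asked for, a point or a joint stands for the part that bears it (a point fixed in the world has none). Each returns a list of dicts, best first, with "score" (0 to 1); they miss things now and then, are a little off and sometimes report something else, mostly with a low value. They report only what shows in the picture. A call takes as long as a camera call. They do not tell look-alikes from the thing itself.
- silhouettes(target, picture): "region" (420x560 bool, what is visible of it) and "extent" ([left, top, right, bottom] in pixels, round what is visible of it).
The state is a dict: "time_s": time; "qpos": joint angles; "joint_vel": joint speeds; "tau": joint torques, N m; "ee_pos": TCP position; "eef_rot": TCP orientation; "force": force on the tool from outside, world axes, zero at the start; "moment": the same for the moment, N m; "grip_width": finger opening in m; "grip_force": force on a finger pad.
Only numpy, scipy, OpenCV 4.12 (cv2) and the standard library are available. Lean on these libraries where they do the work, as an engineer would, in place of code of your own. Each camera call takes 0.05 s, during which the arm holds its last target. There are 200 camera calls.

## Working session

There is one attempt and no reset: what is moved stays moved. The work goes in short steps, Python scripts to look and compute and a shell command to move; the robot and the scene stay as the last step left them, time stands still between calls to the robot, and variables do not carry over. Pictures are saved under pics/ and viewed, at most 10 in all, crops included, and the job is handed in when it is done.

```bash
mkdir -p pics; python3 - <<'E'
from station import status, vision, silhouettes
import cv2,numpy as np
o=status.get_obs();print(o['time_s'],o['ee_pos'],o['eef_rot'],o['grip_width'])
ims=[]
for n in ['top','side']:
    p=vision.camera(n);print(n,np.round(p['K'],1).tolist(),p['k1'],np.round(p['R'],4).tolist(),np.round(p['t'],4).tolist())
    cv2.imwrite(f'pics/{n}0.png',p['pixels'][:,:,::-1])
    for t in ['die_block','fence','stamp','tape','carton']:
        print(t,[(round(s['score'],2),s['extent']) for s in silhouettes(t,p)][:4])
E
```

```text
0.0 [0.18580569 0.51738181 0.20487799] [-3.14042104e+00 -6.25998998e-05  2.79678773e+00] 0.09396682046090415
top [[397.3, 0.0, 276.8], [0.0, 397.3, 208.6], [0.0, 0.0, 1.0]] -0.02301574806854107 [[0.0019, -0.9998, 0.018], [-0.9969, -0.0034, -0.0792], [0.0793, -0.0178, -0.9967]] [0.0151, 0.6085, 0.8051]
die_block [(0.88, [324.8, 294.4, 397.7, 371.0]), (0.87, [245.0, 227.6, 298.8, 293.6]), (0.74, [260.6, 58.8, 329.1, 128.3])]
fence [(0.66, [203.1, 159.0, 328.2, 181.7])]
stamp [(0.55, [120.4, 175.5, 166.4, 205.7])]
tape [(0.81, [118.3, 238.7, 168.5, 282.2])]
carton [(0.92, [358.5, 184.6, 431.8, 244.9])]
side [[497.7, 0.0, 279.9], [0.0, 497.7, 204.6], [0.0, 0.0, 1.0]] -0.10963452721970264 [[0.9477, -0.319, 0.0128], [-0.152, -0.486, -0.8606], [0.2808, 0.8136, -0.5091]] [-0.5832, 0.1274, 0.7939]
die_block [(0.73, [184.0, 194.4, 256.7, 245.4]), (0.65, [102.9, 258.2, 199.9, 338.9]), (0.65, [369.7, 186.6, 425.7, 228.9])]
fence [(0.82, [277.6, 167.2, 346.4, 244.1])]
stamp [(0.59, [242.6, 118.4, 262.2, 166.0])]
tape [(0.8, [175.6, 138.9, 212.8, 179.2])]
carton [(0.93, [281.3, 244.8, 346.2, 325.6])]
```

View pics/top0.png

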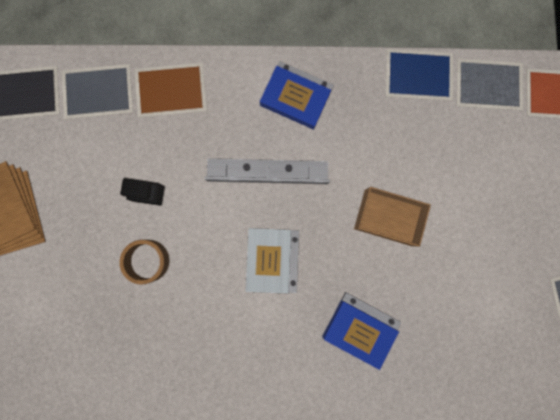

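View pics/side0.png

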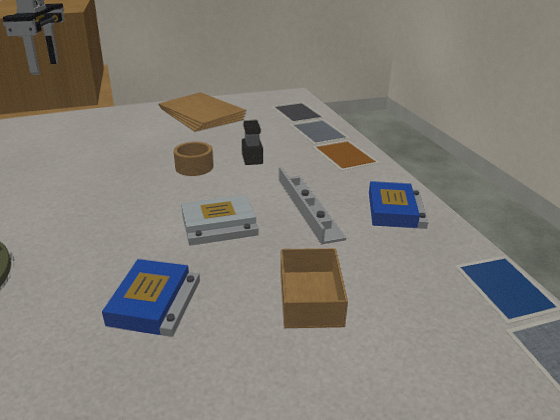

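The candidates are the aluminium block at top (272,262), a blue block at (362,330) and a blue block at (296,95). I choose the aluminium one at (272,262): its ledge is on the right, so its plain face looks left (+y). Next I fit the poses.

```bash
cat > h.py <<'E'
import numpy as np, cv2
from scipy.optimize import minimize
from station import status, vision, silhouettes
def proj(p,X):
    X=np.atleast_2d(X); c=X@np.array(p['R']).T+np.array(p['t']); s=c[:,:2]/c[:,2:]
    s=s*(1+p['k1']*(s**2).sum(1,keepdims=True)); K=np.array(p['K'])
    return s@K[:2,:2].T+K[:2,2]
def ray(p,uv,z):
    K=np.array(p['K']); d=(np.array(uv)-K[:2,2])/K[0,0]; s=d.copy()
    for _ in range(8): s=d/(1+p['k1']*(s@s))
    R=np.array(p['R']);C=-R.T@np.array(p['t']); v=R.T@np.array([*s,1]); return C+v*(z-C[2])/v[2]
def box(x0,x1,y0,y1,z0,z1): return np.array([[x,y,z] for x in(x0,x1) for y in(y0,y1) for z in(z0,z1)])/1000
PARTS={'die_block':[box(-35,53,-65,65,0,30),box(-53,-35,-65,65,0,16)],
 'fence':[box(0,6,-130,130,0,35),box(0,50,-130,130,0,5)]}
def place(P,q):
    c,s=np.cos(q[2]),np.sin(q[2]); return P@np.array([[c,s,0],[-s,c,0],[0,0,1]])+[q[0],q[1],0]
def render(p,name,q,S=4):
    m=np.zeros((420*S,560*S),np.uint8)
    for P in PARTS[name]:
        h=cv2.convexHull(((proj(p,place(P,q))+.5)*S*16-8).astype(np.int32)); cv2.fillConvexPoly(m,h,255,shift=4)
    return cv2.resize(m,(560,420),interpolation=cv2.INTER_AREA)/255.
def fit(name,views,q0):
    def cost(q): return sum(np.abs(render(p,name,q)-r).sum()/r.sum() for p,r in views)
    q0=np.array(q0,float)
    for st in (.02,.005):
        r=minimize(cost,q0,method='Nelder-Mead',options=dict(initial_simplex=np.vstack([q0]+[q0+np.eye(3)[i]*st*(1,1,6)[i] for i in range(3)]),xatol=1e-5,fatol=1e-5)); q0=r.x
    return r.x,r.fun
def pick(name,p,q):
    u=proj(p,[[q[0],q[1],.015]])[0]
    L=silhouettes(name,p); f=lambda s: np.hypot((s['extent'][0]+s['extent'][2])/2-u[0],(s['extent'][1]+s['extent'][3])/2-u[1])
    s=min(L,key=f); return np.array(s['region'],float)
E
python3 - <<'E'
from h import *
pt,ps=vision.camera('top'),vision.camera('side')
q0=[*ray(pt,[270,262],.03)[:2],np.pi/2]; f0=[*ray(pt,[267,181],.035)[:2],0]
print(q0,f0)
for n,g in (('die_block',q0),('fence',f0)):
    V=[(p,pick(n,p,g)) for p in(pt,ps)]
    q=None
    for vs in (V,V[:1],V[1:]):
        x,c=fit(n,vs,g); print(n,np.round(x,4),np.degrees(x[2]).round(1),round(c,3)); q=x if q is None else q
    for (p,_),im in zip(V,(pt,ps)):
        for P in PARTS[n]:
            h=cv2.convexHull(proj(p,place(P,q)).astype(np.float32))
            cv2.polylines(im.setdefault('big',cv2.resize(im['pixels'][:,:,::-1],None,fx=4,fy=4)),[((h+.5)*4).astype(np.int32)],True,(0,0,255),1)
for n,e,r in (('stamp',0.09,0),('tape',0.048,0),('carton',.05,0)):
    s=silhouettes(n,pt)[0]['extent'];print(n,[np.round(ray(pt,[s[i],s[j]],e)[:2],3) for i,j in((0,1),(2,3))])
cv2.imwrite('pics/c.png',np.hstack([pt['big'][600:1200,780:1220],ps['big'][640:1240:,700:1060][:600]]) )
E
```

```text
[np.float64(0.49811224649058855), np.float64(0.030556965511884828), 1.5707963267948966] [np.float64(0.6648280444604849), np.float64(0.03731582966062458), 0]
die_block [0.5011 0.0259 1.528 ] 87.5 0.055
die_block [0.5016 0.0262 1.5305] 87.7 0.019
die_block [0.5006 0.0249 1.533 ] 87.8 0.029
fence [ 0.6656  0.0377 -0.0162] -0.9 0.114
fence [ 0.6665  0.0379 -0.0192] -1.1 0.041
fence [ 0.6646  0.0345 -0.0162] -0.9 0.041
stamp [array([0.662, 0.318]), array([0.611, 0.233])]
tape [array([0.54 , 0.338]), array([0.45 , 0.227])]
carton [array([ 0.656, -0.14 ]), array([ 0.523, -0.301])]
```

View pics/c.png

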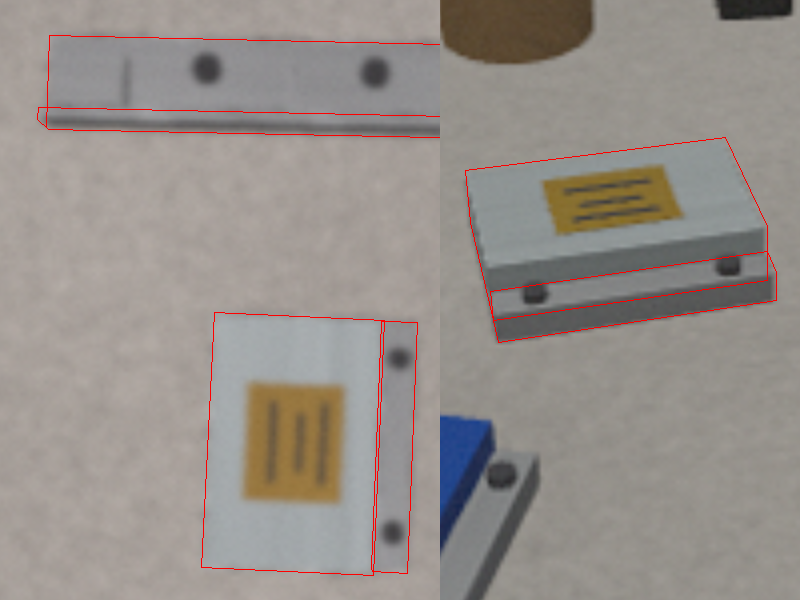

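The crop shows both outlines lying on the aluminium block and the fence to about a pixel, with the ledge on the -y side. The block must turn about 89° clockwise. First I move to above the +y side of its far end, with the fingers shut and the tool squared to the world axes.

```bash
python3 -m pendant '[-0.96,-0.49,0.16,0,0,-0.219,-1,-0.96,-0.49,0.16,0,0,-0.219,-1,-0.96,-0.49,0.16,0,0,-0.219,-1,-0.96,-0.49,0.16,0,0,-0.219,-1,-0.96,-0.49,0.16,0,0,-0.219,-1,-0.96,-0.49,0.16,0,0,-0.219,-1,-0.96,-0.49,0.16,0,0,-0.219,-1,-0.96,-0.49,0.16,0,0,-0.219,-1,-0.96,-0.49,0.16,0,0,-0.219,-1,-0.96,-0.49,0.16,0,0,-0.219,-1,-0.96,-0.49,0.16,0,0,-0.219,-1,-0.96,-0.49,0.16,0,0,-0.219,-1]' 30; python3 -c "
from station import status
o=status.get_obs();print(o['qpos'],o['eef_rot'])"
```

```text
time_s: 2.25
ee_pos: [0.557, 0.1208, 0.1242]
eef_rot: [-3.141, -0.001, 3.136]
force: [-0.3, -0.2, 0.0]
grip_width: 0.0019
grip_force: 0.0
[ 1.49588333e-01  4.21676997e-01  1.55289694e+00 -5.83272246e-04
  1.16797105e+00 -1.41580093e+00] [-3.14091569e+00 -8.58178422e-04  3.13641421e+00]
```

```bash
python3 -m pendant '[0,0.02,0.1,0,0,0,-1,0,0.02,0.2,0,0,0,-1,0,0.01,0.232,0,0,0,-1,0,-0.04,0.232,0,0,0,-1,0,-0.055,0.232,0,0,0,-1,0,-0.065,0.232,0,0,0,-1,0,-0.075,0.232,0,0,0,-1,0,-0.085,0.232,0,0,0,-1,0,-0.095,0.232,0,0,0,-1,0,-0.105,0.232,0,0,0,-1,0,-0.115,0.232,0,0,0,-1,0,-0.125,0.232,0,0,0,-1]'; cat > look.py <<'E'
import sys; from h import *
g=[float(v) for v in sys.argv[1:4]]; g[2]=np.radians(g[2])
o=status.get_obs(); p=vision.camera('top'); s=vision.camera('side')
for n,vs in (('both',(p,s)),('side',(s,))):
    try: x,c=fit('die_block',[(v,pick('die_block',v,g)) for v in vs],g); print(n,np.round(x,4),np.degrees(x[2]).round(1),round(c,3))
    except Exception as e: print(n,e)
    if n=='both': b=x
print('tcp',np.round(o['ee_pos'],4),'F',np.round(o['force'],1),'t',o['time_s'])
for nm,P in (('fl',(53,65)),('fr',(53,-65)),('rl',(-53,65)),('rr',(-53,-65))): print(nm,np.round(place(np.array([[*P,0]])/1000,b)[0][:2],4))
cv2.imwrite('pics/last.png',p['pixels'][:,:,::-1]); cv2.imwrite('pics/lasts.png',s['pixels'][:,:,::-1])
E
python3 look.py .5 .01 68
```

```text
time_s: 3.45
ee_pos: [0.5554, 0.0626, 0.0101]
eef_rot: [3.141, 0.002, 3.141]
force: [2.3, 3.6, 1.5]
grip_width: 0.0006
grip_force: 2.5
both [0.4923 0.0092 1.3391] 76.7 2.795
side [0.4919 0.0087 1.3285] 76.1 0.028
tcp [0.5554 0.0626 0.0101] F [2.3 3.6 1.5] t 3.45
fl [0.4412 0.0757]
fr [0.5677 0.0458]
rl [ 0.4168 -0.0275]
rr [ 0.5434 -0.0573]
```

```bash
sed -i "s/(('both',(p,s)),('side',(s,)))/(('side',(s,)),)/; s/if n=='both': b=x/b=x/" look.py; python3 -m pendant '[0,-0.01,0,0,0,0,-1,0,-0.02,0,0,0,0,-1,0,-0.03,0,0,0,0,-1,0,-0.04,0,0,0,0,-1,0,-0.05,0,0,0,0,-1,0,-0.06,0,0,0,0,-1,0,-0.07,0,0,0,0,-1,0,-0.07,0,0,0,0,-1]'; python3 look.py .48 -.01 60
```

```text
time_s: 4.5
ee_pos: [0.5547, 0.0265, 0.0094]
eef_rot: [-3.141, -0.0, 3.14]
force: [-0.4, -0.5, 0.8]
grip_width: 0.0003
grip_force: 0.1
side [0.9244 3.2344 9.7005] 555.8 1.0
tcp [0.5547 0.0265 0.0094] F [-0.4 -0.5  0.8] t 4.5
fl [0.8911 3.1575]
fr [0.8557 3.2826]
rl [0.9931 3.1863]
rr [0.9577 3.3114]
```

```bash
python3 - <<'E'
from h import *
for n in('side','top'):
    p=vision.camera(n); print(n,[(round(s['score'],2),np.round(s['extent'])) for s in silhouettes('die_block',p)])
    cv2.imwrite(f'pics/{n}1.png',p['pixels'][:,:,::-1])
a,b=[cv2.imread(f'pics/{n}1.png') for n in('side','top')]
cv2.imwrite('pics/two1.png',np.hstack([a[100:400,50:450],b[100:400,130:530]]))
E
```

```text
side [(0.93, array([170., 208., 254., 257.])), (0.85, array([100., 259., 198., 340.])), (0.75, array([367., 184., 428., 229.]))]
top [(0.88, array([259.,  60., 333., 127.])), (0.82, array([265., 255., 329., 271.])), (0.6, array([324., 294., 400., 368.]))]
```

View pics/two1.png

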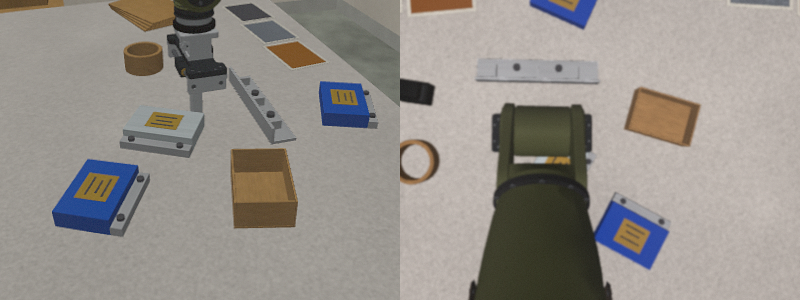

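The side view shows the block at (212,232), turned and visible. The detector missed it in the last shot, so I add a retry to the helper.

```bash
cat > look.py <<'E'
import sys; from h import *
g=[float(v) for v in sys.argv[1:4]]; g[2]=np.radians(g[2])
o=status.get_obs()
for k in range(4):
    s=vision.camera('side'); r=pick('die_block',s,g)
    if (r*render(s,'die_block',g)).sum()>.3*r.sum(): break
b,c=fit('die_block',[(s,r)],g); print(np.round(b,4),np.degrees(b[2]).round(1),round(c,3))
print('tcp',np.round(o['ee_pos'],4),'F',np.round(o['force'],1),'t',o['time_s'])
for nm,P in (('fl',(53,65)),('fr',(53,-65)),('rl',(-53,65)),('rr',(-53,-65))): print(nm,np.round(place(np.array([[*P,0]])/1000,b)[0][:2],4))
E
python3 look.py .48 -.01 60
```

```text
[ 0.4819 -0.0099  1.0405] 59.6 0.03
tcp [0.5546 0.0274 0.0094] F [ 0.6  0.5 -0.1] t 4.85
fl [0.4526 0.0687]
fr [0.5647 0.003 ]
rl [ 0.399  -0.0227]
rr [ 0.5111 -0.0885]
```

```bash
python3 -m pendant '[0,0.02,-0.05,0,0,0,-1,0,0.02,-0.13,0,0,0,-1,0.1,-0.03,-0.13,0,0,0,-1,0.2,-0.1,-0.13,0,0,0,-1,0.28,-0.16,-0.13,0,0,0,-1,0.318,-0.174,-0.13,0,0,0,-1,0.318,-0.174,-0.13,0,0,0,-1,0.318,-0.174,-0.05,0,0,0,-1,0.318,-0.174,0,0,0,0,-1,0.318,-0.174,0,0,0,0,-1]'; python3 -m pendant '[-0.01,0.016,0,0,0,0,-1,-0.018,0.032,0,0,0,0,-1,-0.024,0.04,0,0,0,0,-1,-0.03,0.048,0,0,0,0,-1,-0.036,0.056,0,0,0,0,-1,-0.042,0.064,0,0,0,0,-1,-0.048,0.072,0,0,0,0,-1,-0.054,0.08,0,0,0,0,-1,-0.06,0.088,0,0,0,0,-1,-0.06,0.088,0,0,0,0,-1]'; python3 look.py .49 .01 42
```

```text
time_s: 5.95
ee_pos: [0.3945, -0.059, 0.0074]
eef_rot: [3.14, -0.004, 3.141]
force: [-0.4, 0.0, -0.3]
grip_width: 0.0005
grip_force: 0.0
time_s: 6.95
ee_pos: [0.4258, -0.015, 0.01]
eef_rot: [-3.141, -0.0, -3.141]
force: [-4.9, -2.0, 5.0]
grip_width: 0.0004
grip_force: 2.7
[0.5028 0.0028 0.8301] 47.6 0.158
tcp [ 0.4258 -0.015   0.01  ] F [-4.9 -2.   5. ] t 6.95
fl [0.4906 0.0858]
fr [ 0.5865 -0.0019]
rl [0.4191 0.0076]
rr [ 0.515  -0.0801]
```

```bash
python3 -m pendant '[-0.006,0.008,0,0,0,0,-1,-0.012,0.016,0,0,0,0,-1,-0.018,0.024,0,0,0,0,-1,-0.024,0.032,0,0,0,0,-1,-0.031,0.04,0,0,0,0,-1,-0.038,0.048,0,0,0,0,-1,-0.045,0.055,0,0,0,0,-1,-0.052,0.062,0,0,0,0,-1,-0.052,0.062,0,0,0,0,-1]'; python3 look.py .515 .02 35
```

```text
time_s: 7.95
ee_pos: [0.4518, 0.0158, 0.0098]
eef_rot: [-3.142, -0.0, 3.141]
force: [-4.7, -0.9, 4.1]
grip_width: 0.0003
grip_force: 2.9
[0.5287 0.0135 0.5222] 29.9 0.079
tcp [0.4518 0.0158 0.0098] F [-4.7 -0.9  4.1] t 7.95
fl [0.5422 0.0963]
fr [ 0.607  -0.0164]
rl [0.4503 0.0434]
rr [ 0.5151 -0.0693]
```

```bash
python3 -m pendant '[-0.006,0.009,0,0,0,0,-1,-0.012,0.018,0,0,0,0,-1,-0.019,0.026,0,0,0,0,-1,-0.026,0.034,0,0,0,0,-1,-0.034,0.041,0,0,0,0,-1,-0.042,0.047,0,0,0,0,-1,-0.05,0.053,0,0,0,0,-1,-0.05,0.053,0,0,0,0,-1]'; python3 look.py .54 .02 15
```

```text
time_s: 8.85
ee_pos: [0.477, 0.0422, 0.0096]
eef_rot: [3.141, 0.0, 3.141]
force: [-1.4, 0.8, 1.7]
grip_width: 0.0007
grip_force: 1.1
[0.5475 0.0182 0.1828] 10.5 0.053
tcp [0.477  0.0422 0.0096] F [-1.4  0.8  1.7] t 8.85
fl [0.5878 0.0917]
fr [ 0.6114 -0.0361]
rl [0.4836 0.0724]
rr [ 0.5072 -0.0554]
```

```bash
python3 -m pendant '[0.03,0,0,0,0,0,-1,0.046,-0.045,0,0,0,0.011,0,0.046,-0.045,0,0,0,0.011,1,0.046,-0.045,0,0,0,0.011,1,0.046,-0.045,0,0,0,0.011,1,0.046,-0.045,0,0,0,0.011,1,0.046,-0.045,0,0,0,0.011,1,0.046,-0.045,0,0,0,0.011,1,0.046,-0.045,0,0,0,0.011,1]'; python3 look.py .5475 .0182 10.5
```

```text
time_s: 9.85
ee_pos: [0.4538, 0.0195, 0.0094]
eef_rot: [3.142, 0.0, 3.124]
force: [-0.3, 0.7, 0.4]
grip_width: 0.0612
grip_force: 0.0
[0.5467 0.0188 0.1974] 11.3 0.036
tcp [0.4538 0.0195 0.0094] F [-0.3  0.7  0.4] t 9.85
fl [0.586  0.0929]
fr [ 0.6115 -0.0345]
rl [0.482  0.0721]
rr [ 0.5075 -0.0553]
```

```bash
python3 -m pendant '[-0.01,0,0,0,0,0,1,-0.02,0,0,0,0,0,1,-0.03,0,0,0,0,0,1,-0.04,0,0,0,0,0,1,-0.05,0,0,0,0,0,1,-0.06,0,0,0,0,0,1,-0.07,0,0,0,0,0,1,-0.08,0,0,0,0,0,1,-0.09,0,0,0,0,0,1,-0.1,0,0,0,0,0,1,-0.11,0,0,0,0,0,1,-0.11,0,0,0,0,0,1]'; python3 look.py .575 .02 0
```

```text
time_s: 11.15
ee_pos: [0.509, 0.0185, 0.0092]
eef_rot: [3.142, -0.0, 3.124]
force: [-0.2, 0.1, 0.7]
grip_width: 0.0942
grip_force: 0.0
[ 0.5757  0.0062 -0.1299] -7.4 0.154
tcp [0.509  0.0185 0.0092] F [-0.2  0.1  0.7] t 11.15
fl [0.6367 0.0638]
fr [ 0.6198 -0.0651]
rl [0.5316 0.0775]
rr [ 0.5147 -0.0514]
```

```bash
python3 -m pendant '[-0.006,0,0,0,0,0,1,-0.012,0,0,0,0,0,1,-0.018,0,0,0,0,0,1,-0.024,0,0,0,0,0,1,-0.03,0,0,0,0,0,1,-0.03,0,0,0,0,0,1]'; python3 look.py .585 .015 -3; python3 - <<'E'
from h import *
p=vision.camera('side'); cv2.imwrite('pics/s2.png',cv2.resize(p['pixels'][130:280,150:350,::-1],None,fx=4,fy=4))
E
```

```text
time_s: 11.85
ee_pos: [0.5234, 0.018, 0.0094]
eef_rot: [-3.142, -0.001, 3.123]
force: [-4.2, -0.3, 2.4]
grip_width: 0.0938
grip_force: 1.9
[ 0.5889  0.0045 -0.0961] -5.5 0.126
tcp [0.5234 0.018  0.0094] F [-4.2 -0.3  2.4] t 11.85
fl [0.6479 0.0641]
fr [ 0.6354 -0.0653]
rl [0.5424 0.0743]
rr [ 0.5299 -0.0551]
```

View pics/s2.png

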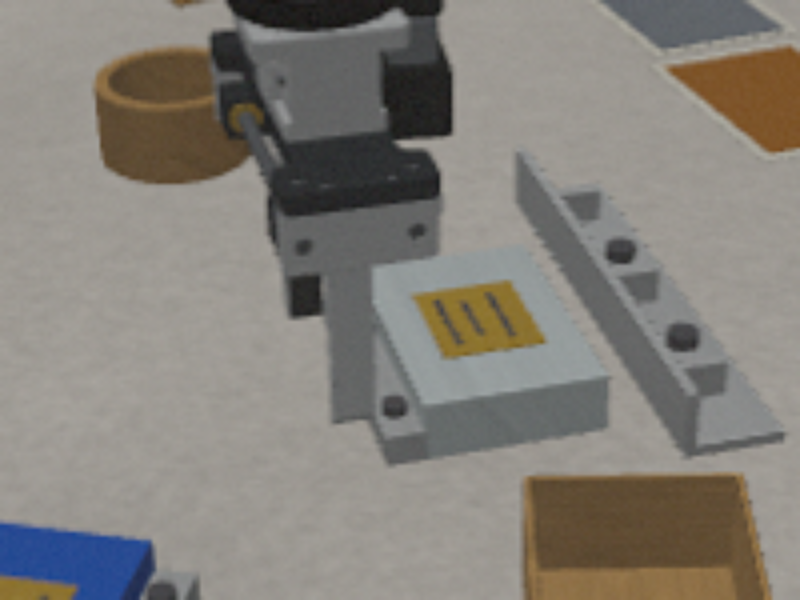

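The side view shows the two fingers on the ledge and the block nearly square, with a gap to the fence. I keep pushing.

```bash
python3 -m pendant '[-0.006,0,0,0,0,0,1,-0.012,0,0,0,0,0,1,-0.018,0,0,0,0,0,1,-0.024,0,0,0,0,0,1,-0.03,0,0,0,0,0,1,-0.036,0,0,0,0,0,1,-0.036,0,0,0,0,0,1]'; python3 look.py .603 .012 -3
```

```text
time_s: 12.7
ee_pos: [0.5417, 0.0178, 0.0094]
eef_rot: [-3.142, -0.0, 3.123]
force: [-2.7, -0.0, 1.3]
grip_width: 0.0939
grip_force: 1.4
[ 0.6073  0.0048 -0.1095] -6.3 0.151
tcp [0.5417 0.0178 0.0094] F [-2.7 -0.   1.3] t 12.7
fl [0.6671 0.0637]
fr [ 0.6529 -0.0656]
rl [0.5618 0.0752]
rr [ 0.5476 -0.054 ]
```

```bash
python3 -m pendant '[-0.004,0,0,0,0,0,1,-0.008,0,0,0,0,0,1,-0.012,0,0,0,0,0,1,-0.016,0,0,0,0,0,1,-0.016,0,0,0,0,0,1]'; python3 -m pendant '[-0.002,0,0,0,0,0,1,-0.004,0,0,0,0,0,1,-0.004,0,0,0,0,0,1]'
```

```text
time_s: 13.3
ee_pos: [0.5487, 0.0177, 0.0093]
eef_rot: [3.142, -0.003, 3.123]
force: [-10.4, -0.1, 5.4]
grip_width: 0.0939
grip_force: 5.1
time_s: 13.6
ee_pos: [0.549, 0.0177, 0.0092]
eef_rot: [3.142, -0.007, 3.123]
force: [-23.8, 0.4, 16.5]
grip_width: 0.0941
grip_force: 11.9
```

The force rises to 24 N and the block no longer moves, so it is seated. I back off and look.

```bash
python3 -m pendant '[0.02,0,0,0,0,0,1,0.08,0,0,0,0,0,1,0.15,0,-0.1,0,0,0,1,0.25,0,-0.2,0,0,0,1,0.34,0.1,-0.25,0,0,0,1,0.4,0.2,-0.25,0,0,0,1,0.4,0.3,-0.25,0,0,0,1,0.4,0.4,-0.25,0,0,0,1,0.4,0.5,-0.25,0,0,0,1,0.4,0.5,-0.25,0,0,0,1,0.4,0.5,-0.25,0,0,0,1]'; python3 - <<'E'
from h import *
p,s=vision.camera('top'),vision.camera('side'); g=[.612,.012,-.02]; f=[.6655,.0373,-.0165]
V=[(v,pick('die_block',v,g)) for v in(p,s)]
for vs in(V,V[:1],V[1:]):
    x,c=fit('die_block',vs,g); print(np.round(x,4),np.degrees(x[2]).round(1),round(c,3))
    for P in((53,65),(53,-65)):
        d=place(np.array([[*P,0]])/1000,x)[0][:2]-f[:2]; print(' in fence',np.round([d@[np.cos(f[2]),np.sin(f[2])],d@[-np.sin(f[2]),np.cos(f[2])]],4))
a=cv2.resize(p['pixels'][140:240,190:340,::-1],None,fx=5.3,fy=3.9*1.3590)[:420]; 
cv2.imwrite('pics/f.png',cv2.resize(p['pixels'][145:245,195:328,::-1],None,fx=6,fy=6)); cv2.imwrite('pics/fs.png',cv2.resize(s['pixels'][150:250,235:368,::-1],None,fx=6,fy=6))
E
```

```text
time_s: 14.7
ee_pos: [0.356, 0.2749, 0.1348]
eef_rot: [3.14, 0.002, 3.128]
force: [-1.2, 0.4, -0.2]
grip_width: 0.0939
grip_force: 0.0
[ 0.6122  0.006  -0.0109] -0.6 0.069
 in fence [-0.0001  0.0331]
 in fence [ 0.0006 -0.0969]
[ 0.6129  0.0059 -0.0113] -0.6 0.02
 in fence [0.0006 0.0331]
 in fence [ 0.0013 -0.0969]
[ 0.6106  0.0049 -0.024 ] -1.4 0.035
 in fence [-0.0009  0.0313]
 in fence [-0.0018 -0.0987]
```

View pics/f.png

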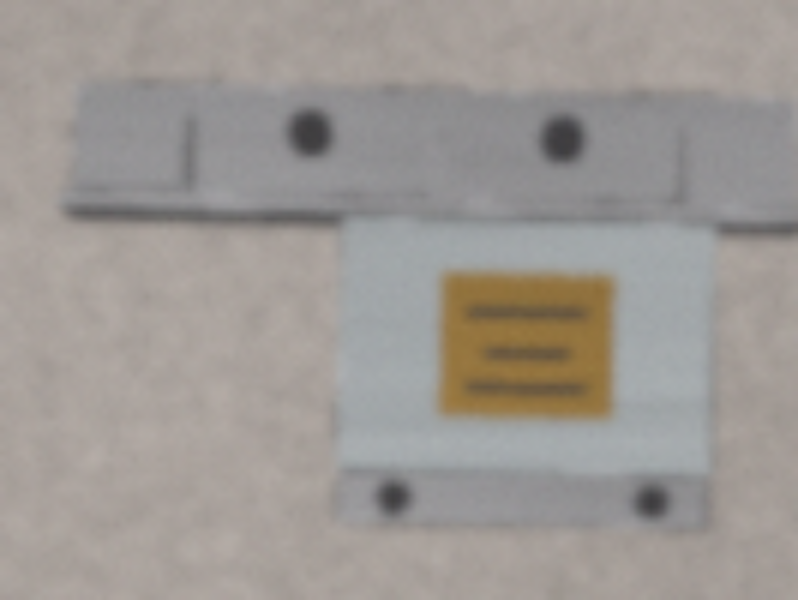

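View pics/fs.png

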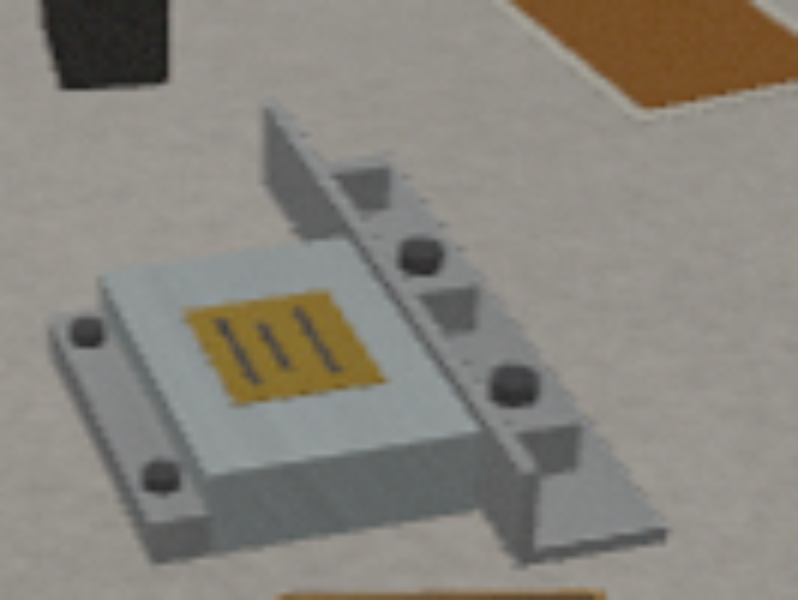

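Both views show the plain face flush on the fence with no gap at either corner (top crop, 342 to 716 along row 218). It lies within the fence's length, and the arm is clear.

```bash
python3 -c "
from station import order
print(order.hand_in())"
```

```text
the job is handed in; nothing more can be done
None
```

I turned the aluminium die block clear of the fence and pushed it flush: both corners measure within about 2 mm of the fence's face and well inside its length. I handed the job in at about 15 s; no verdict was returned.

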